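# Seat the drip tray on the sharpener's pegs

## Task

Clear the half-carved wooden blank away from in front of the bench sharpener and leave it standing on its flat base on the bench, clear of the tray. Bring the aluminium drip tray to the sharpener, sliding it along the bench without lifting it, until its two slots are fully home on the sharpener's two upright pegs. Do not disturb anything else on the bench.

Things in the scene. Friction and masses are not known exactly. Their poses are not given: they have to be found in the camera images.
- tray: Drip tray, bare aluminium, loose, 0.35-0.7 kg: open box 150 long (own x) x 130 wide (own y) x 45 mm high; walls and floor 6 mm (inside 138 x 118 mm). Origin: centre of the box's underside, z up. A slotted flange sticks out of its +x wall to x = 118 mm, 168 mm wide. Starts on the right half of the bench, +x within about 45 degrees of the world's +y.
- slots (a point): Point on the tray between the closed ends of the two slots: x = 88, y = 0, z = 29 mm in the tray's frame, same axes. Flange: flat, 25 to 33 mm above the bench. Slots: at y = +50 and -50 mm, 20 mm wide, open towards +x (30 mm deep); prong tips rounded at 12 mm radius, so the mouths flare to 44 mm.
- sharpener: Wet bench sharpener, fixed. Origin: midway between its two steel pegs (16 mm diameter, top at 52 mm, at x = 0, y = +50 and -50 mm), at bench level. +x: the way the tray slides on, roughly the world's +y. Foot plate 12 mm thick, x = -15 to 230, y = -95 to 95 mm: the flange passes over it, the box stops before it. Wheel, motor and rest from x = 75 mm on, up to 221 mm high.
- seat (a point): Where the tray's origin lies when the tray is fully home (slot ends against the pegs): 96 mm in front of the pegs (-x of the sharpener) at bench level; same axes as the sharpener. The tray's x axis then points along this x axis.
- blank: Half-carved blank of pale wood, loose, about 0.2-0.4 kg: block 110 long (own x) x 56 wide (own y) x 46 mm high, with a smaller carved boss on top (70 x 44 mm, total height 68 mm). Origin: centre of its flat underside; z up. It stands in front of the pegs, where the tray has to go, at any yaw.
- oil_can: Steel oil can, loose, upright cylinder 60 mm in diameter, 120 mm high, near the middle of the bench, on one side of the tray's way (it may be the nearer or the farther side). Origin: centre of its underside. Not to be disturbed.
- glue_jar: White glue jar, loose, upright cylinder 64 mm in diameter, 85 mm high, on the other side of the tray's way. Origin: centre of its underside. Not to be disturbed.
- whetstone: Whetstone on a dark wooden board 100 (x) x 210 (y) x 45 mm, loose, far right of the bench. Origin: centre of its underside. Not to be disturbed.
- chisel0: Narrow chisel lying on the right of the bench, 225 mm long (x = -120 handle end to 105 mm tip), 29 mm thick. Origin: underside, at the ferrule. Not to be disturbed.
- chisel1: Wide chisel, same size but with a 30 mm blade, lying farther right. Not to be disturbed.
- brush: Brush, loose, 200 mm long (own x = -100 handle end to 100 mm bristle tip), 42 mm wide, 20 mm thick, lying across the far part of the bench. Origin: middle of its underside. Not to be disturbed.

How it is judged:
By the outcome, as a careful person would: the job done as asked, in the order asked, and still so for the second after the job is handed in, with the robot touching nothing.
It also fails if it takes over 58 s, if anything falls off the work surface, if the arm or the gripper's body presses on something with over 40 N, if the wrist force passes 120 N, or if a joint passes its speed limit or range.

## Robot

A 7-joint arm with a two-finger parallel gripper is mounted at the origin on the work surface. World frame = base frame: x ahead of the robot, y to its left, z up, the work surface at z = 0. Lengths are in m, angles in rad, forces in N, time in s.
With the tool pointing down it reaches from about 0.4 to 0.875 m from the base axis. Payload 4.4 kg.
Tool frame: the origin (TCP) lies midway between the tips of the shut fingers; the grasp point (between the pads) lies 19 mm behind it; z points along the fingers, y is the line along which they close (so a half turn about z gives the same grasp; the last joint's range is limited). The gripper opens to 85 mm and grips with 20 to 120 N. Pads are 22 mm wide; open, the fingers measure 114 mm over their backs; the gripper's body (76 mm by 85 mm) begins 54 mm behind the grasp point. The pads swing forward as they close: fully open they stand 13 mm farther back than shut.
Start: joints at [1.278, 0.628, 0.038, 1.517, -0.027, 0.996, -0.02], TCP at [0.146, -0.633, 0.231] pointing down, gripper open.
Joint ranges: [-3.06, 3.06], [-0.37, 2.12], [-1.25, 1.32], [0.18, 2.47], [-1.1, 4.24], [0.23, 1.98], [-2.94, 2.94]. Speed limits (rad/s): [2.57, 2.57, 3.14, 3.14, 3.14, 3.14, 3.14].

## Interface

Orientations are given as [roll, pitch, yaw] about the fixed x, y, z axes, in that order (R = Rz(yaw) Ry(pitch) Rx(roll)).
In Python, from workcell import env, read_camera gives the robot as it stands. The module is installed in compiled form; this text tells all that it offers.
- The arm moves only by the tool apply_moves, never from a script. Its arguments are lists of equal length, an entry for each row: "slide": the shift along the tool's x, y, z in cm, a list of three; "roll": the turn about the tool's z in rad. In form: {"slide": [[x, y, z], ...], "roll": [roll, ...]}. A call has 1 to 12 rows; each row shifts and turns the commanded pose from where the row before left it, along the tool's axes as they then stand; what a row does not reach is not made up. A row lasts 1/8 s, in which the tool goes at most 62.5 mm and 10.7 degrees, less where a joint would pass 70% of its speed; a pose out of reach is approached as far as the arm can. A call with a gripper value outside its range is refused whole. "gripper" is the closure, from -1 (fully open) to 1 (shut), set as the call begins (left out, the last holds). The fingers move at their own pace and stop on an object; "force" is the grip in N (left out, the last holds). Time passes only in rows, so rows that do not move let the fingers close. It gives the time, the measured TCP pose, the force, the opening and the grip force at its end, in the units of the state.
- env.state(): the state, without advancing time (a new reading comes with each control period).
- read_camera(name): name is "side" or "top"; returns a dict with "img" (400x640x3 uint8, blue, green, red), "mtx" (3x3 intrinsics, pixels), "k1" (the pictures are not rectified: a ray, as slopes to the right and down, at radius r is drawn at 1 + k1 r^2 times it, then the intrinsics apply), "R" (3x3) and "t" (3): a world point X has camera coordinates R X + t. Camera axes: x right, y down, z forward; pixel columns grow to the right and rows downward; lengths in m; the calibration is good to about 2 mm. A picture is of the moment at which its call begins. There is no depth.
- env.hand_in(): hands the job in; it is judged then, once.
The state is a dict: "time_s": time; "q": joint angles; "qvel": joint speeds; "effort": joint torques, N m; "ee_pos": TCP position; "orientation": TCP orientation; "force": force on the tool from outside, world axes, zero at the start; "wrist_torque": the same for the moment, N m; "grip_width": opening from 0.0 (shut) to 1.0 (fully open); "grasp_force": force on a finger pad.
Only numpy, scipy, OpenCV 4.12 (cv2) and the standard library are available. Lean on these libraries where they do the work, as an engineer would, in place of code of your own. Each camera call takes 0.05 s, during which the arm holds its last target. There are 200 camera calls.

## Working session

There is one attempt and no reset: what is moved stays moved. The work goes in short steps, Python scripts to look and compute and a tool call to move; the robot and the scene stay as the last step left them, time stands still between calls to the robot, and variables do not carry over. Pictures are saved under pics/ and viewed, at most 10 in all, crops included, and the job is handed in when it is done.

Besides the shell and the picture viewer there is one more tool, called by a JSON object that holds its "name" and its "arguments". apply_moves: Moves the arm, as the interface text tells. Its arguments: {"type":"object","properties":{"slide":{"type":"array","items":{"type":"array","items":{"type":"number"}}},"roll":{"type":"array","items":{"type":"number"}},"gripper":{"type":"number"},"force":{"type":"number"}},"required":["slide","roll"]}

```bash
mkdir -p pics
cat > h.py <<'E'
import numpy as np, cv2
from workcell import env, read_camera
def ray(c,u,v):
    K=c["mtx"];x=(u-K[0,2])/K[0,0];y=(v-K[1,2])/K[1,1]
    rd=np.hypot(x,y);r=rd
    for _ in range(30): r=rd/(1+c["k1"]*r*r)
    s=r/rd if rd>0 else 1
    R=np.array(c["R"]);t=np.array(c["t"])
    return -R.T@t, R.T@np.array([x*s,y*s,1])
def onz(c,u,v,z):
    o,d=ray(c,u,v);return (o+d*(z-o[2])/d[2])
def proj(c,X):
    p=np.array(c["R"])@np.array(X)+np.array(c["t"]);a=p[:2]/p[2];a=a*(1+c["k1"]*(a@a))
    K=c["mtx"];return np.array([K[0,0]*a[0]+K[0,2],K[1,1]*a[1]+K[1,2]])
E
python3 - <<'E'
from h import *
for n in("top","side"):
    c=read_camera(n);cv2.imwrite(f"pics/{n}0.png",c["img"]);print(n,c["mtx"],c["k1"],ray(c,320,200))
s=env.state();print(s)
E
```

```text
top [[405.57082538   0.         320.76628927]
 [  0.         405.57082538 204.79839199]
 [  0.           0.           1.        ]] -0.0785543337861259 (array([ 0.35970886, -0.13063993,  1.24269738]), array([ 0.20485745,  0.00583647, -0.97884775]))
side [[406.68430027   0.         313.61290951]
 [  0.         406.68430027 197.02572166]
 [  0.           0.           1.        ]] -0.07022728352797107 (array([0.20030366, 0.59552194, 1.00910332]), array([ 0.27443157, -0.59113771, -0.75864595]))
{'time_s': 0.1, 'q': array([ 1.27822713,  0.62924879,  0.03843664,  1.51823057, -0.02696883,
        0.99630756, -0.01999923]), 'qvel': array([-1.02807585e-03, -9.41778014e-04,  5.83645749e-05, -3.83603248e-03,
        2.97905504e-04, -1.03490389e-03,  1.38420392e-03]), 'effort': array([ 3.09610870e-03, -5.64534009e+01,  1.23088550e+00, -1.93972385e+01,
        1.13558932e-02,  5.42654539e-03, -1.24745210e-05]), 'ee_pos': array([ 0.14604458, -0.63282477,  0.23049601]), 'orientation': array([-3.13991654e+00,  3.71788248e-05,  2.26794370e-01]), 'force': array([-0.34884519,  0.14730264, -0.47865825]), 'wrist_torque': array([-0.01278191,  0.00243513,  0.0009448 ]), 'grasp_force': 0.0, 'grip_width': 1.0026062798169002}
```

View pics/top0.png

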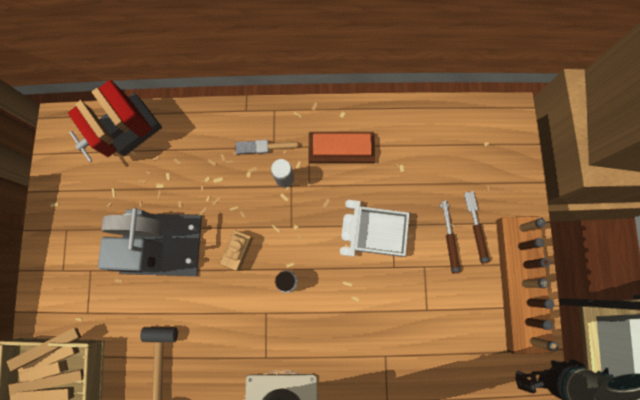

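View pics/side0.png

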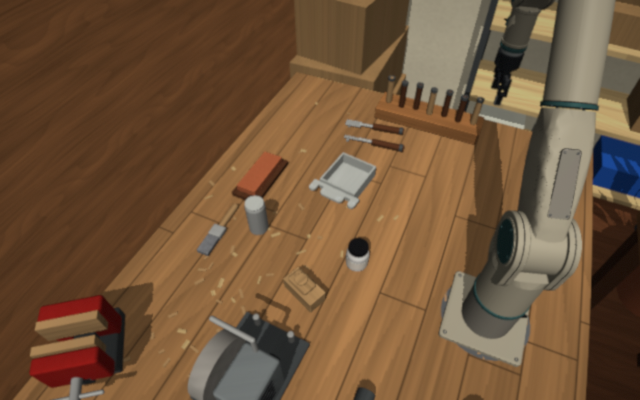

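Top view: tray at about (380,231), flange to the left; blank at (237,250); pegs at (192,227) and (193,260); can at (283,173); jar at (286,281). The side view shows the same layout, with nothing hidden. Next I'll measure with masks and an enlarged crop.

Run:
```python
from h import *
im=cv2.imread("pics/top0.png")
cr=im[195:285,170:420];cv2.imwrite("pics/crop0.png",cv2.resize(cr,None,fx=3.2,fy=3.2,interpolation=cv2.INTER_CUBIC))
c=read_camera("top");d=read_camera("side")
def comps(c,m,lo,zs,box):
    n,l,s,ce=cv2.connectedComponentsWithStats(m.astype(np.uint8))
    for i in range(1,n):
        if s[i,4]>=lo and box[0]<ce[i][0]<box[1] and box[2]<ce[i][1]<box[3]:
            cn=cv2.findContours((l==i).astype(np.uint8),0,1)[0][0]
            r=cv2.minAreaRect(cn);print(s[i],ce[i].round(1),"rect",np.round(cv2.boxPoints(r),1).tolist(),[onz(c,*ce[i],z)[:2].round(4).tolist() for z in zs])
hsv=cv2.cvtColor(c["img"],cv2.COLOR_BGR2HSV)
print("bright grey top");comps(c,(hsv[...,1]<50)&(hsv[...,2]>130),6,[.045,.052,.085,.12],(170,430,140,300))
hs=cv2.cvtColor(d["img"],cv2.COLOR_BGR2HSV)
print("side");comps(d,(hs[...,1]<50)&(hs[...,2]>130),6,[.045,.052,.085,.12],(220,390,140,345))
```

```text
bright grey top
[236 140  32  13 307] [252.6 145.9] rect [[236.0, 140.0], [267.0, 140.0], [267.0, 152.0], [236.0, 152.0]] [[0.7861, 0.0837], [0.7836, 0.0824], [0.7719, 0.0765], [0.7594, 0.0702]]
[271 159  20  20 294] [280.5 168.4] rect [[267.79998779296875, 164.60000610351562], [285.0, 156.0], [293.0, 172.0], [275.79998779296875, 180.60000610351562]] [[0.7116, -0.0037], [0.7095, -0.0044], [0.6998, -0.0079], [0.6896, -0.0116]]
[ 340  200   69   56 2789] [374.  230.7] rect [[339.5, 254.10000610351562], [345.0, 199.3000030517578], [409.70001220703125, 205.8000030517578], [404.20001220703125, 260.6000061035156]] [[0.5142, -0.2826], [0.5133, -0.2817], [0.5091, -0.2775], [0.5046, -0.2731]]
[189 225   5   5  18] [190.7 226.9] rect [[188.0, 227.0], [191.0, 224.0], [193.5, 226.5], [190.5, 229.5]] [[0.5346, 0.2669], [0.5336, 0.2646], [0.5288, 0.2537], [0.5237, 0.242]]
[186 258   5   5  19] [187.8 260.4] rect [[186.0, 262.0], [186.0, 258.0], [190.0, 258.0], [190.0, 262.0]] [[0.4344, 0.2716], [0.434, 0.2693], [0.4319, 0.2582], [0.4297, 0.2464]]
side
[ 309  153   67   55 1514] [343.1 181.5] rect 
[... 582 characters left out ...]
3633, 0.0086], [0.3621, 0.0128], [0.3565, 0.0329], [0.3506, 0.0542]]
[254 315   4   4  15] [255.6 316.6] rect [[254.0, 315.0], [257.0, 315.0], [257.0, 318.0], [254.0, 318.0]] [[0.5364, 0.2643], [0.534, 0.2667], [0.5225, 0.2781], [0.5103, 0.2901]]
[209 317  45  26 201] [231.  329.1] rect [[208.1999969482422, 319.3999938964844], [210.1999969482422, 315.79998779296875], [254.10000610351562, 338.8999938964844], [252.1999969482422, 342.6000061035156]] [[0.5752, 0.3192], [0.5725, 0.3212], [0.5596, 0.3306], [0.546, 0.3407]]
[288 332   5   5  20] [290.1 334. ] rect [[288.0, 332.0], [292.0, 332.0], [292.0, 336.0], [288.0, 336.0]] [[0.4363, 0.2683], [0.4346, 0.2707], [0.4265, 0.2819], [0.418, 0.2938]]
```

View pics/crop0.png

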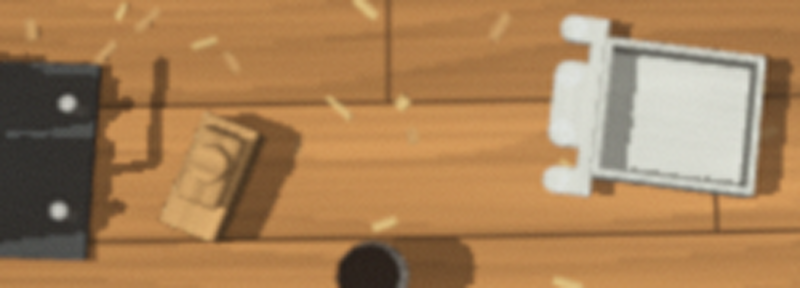

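Crop: rim corners of the tray box at about crop (612,38), (765,55), (752,195), (594,180). Block corners of the blank at about (205,112), (262,135), (215,240), (160,218). Pegs at (67,103) and (58,211).

Run:
```python
from h import *
c=read_camera("top");d=read_camera("side")
def P(l,z): return np.array([onz(c,(u+.5)/3.2-.5+170,(v+.5)/3.2-.5+195,z) for u,v in l])
for nm,l,z in(("tray",[(612,38),(765,55),(752,195),(594,180)],.045),("blank",[(205,112),(262,135),(215,240),(160,218)],.046)):
    p=P(l,z)[:,:2];print(nm,p.round(4).tolist(),"c",p.mean(0).round(4),[round(float(np.linalg.norm(p[i]-p[i-1])),4) for i in range(4)],"ang",[round(float(np.degrees(np.arctan2(*(p[i]-p[i-1])[::-1]))),1) for i in range(4)])
    print(" side px",[proj(d,[*q,z]).round(1).tolist() for q in p])
print("jar top",P([(371,275)],.085))
for nm,cam in(("t",c),("s",d)):
  im=cam["img"]
  if nm=="s":
    a=im[140:345,230:390];a=cv2.resize(a,None,fx=2.9,fy=2.9,interpolation=cv2.INTER_CUBIC);cv2.imwrite("pics/s1.png",a)
```

```text
tray [[0.5882, -0.2462], [0.5694, -0.3896], [0.4388, -0.3703], [0.4553, -0.2251]] c [ 0.5129 -0.3078] [0.1345, 0.1446, 0.132, 0.1462] ang [-9.0, -97.5, 171.6, 83.5]
 side px [[320.6, 177.2], [342.5, 151.7], [376.3, 166.0], [356.1, 194.0]]
blank [[0.5242, 0.1357], [0.5019, 0.0818], [0.4057, 0.1238], [0.4263, 0.1754]] c [0.4645 0.1292] [0.1056, 0.0583, 0.105, 0.0555] ang [-22.1, -112.5, 156.4, 68.2]
 side px [[283.5, 277.5], [299.8, 264.8], [325.6, 290.4], [310.0, 303.8]]
jar top [[ 0.3718389 -0.0231995  0.085    ]]
```

View pics/s1.png

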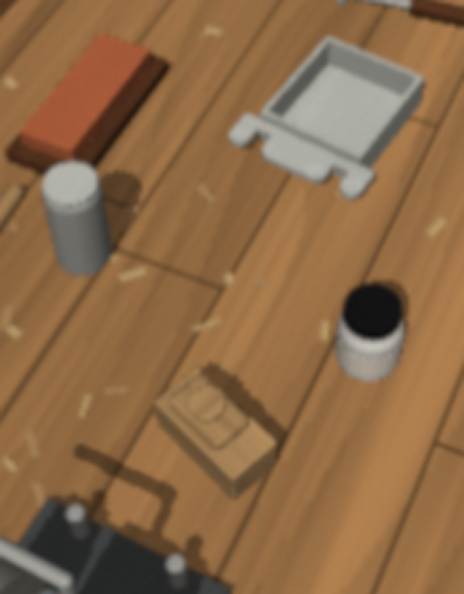

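Both views agree to about 3 mm. Poses:

| Item | Position | Angle |
|---|---|---|
| Blank | (0.464, 0.131) | long axis -22.5° |
| Tray | (0.513, -0.306) | about 83° |
| Pegs' midpoint | (0.484, 0.268) | yaw 87.5° |
| Jar | (0.372, -0.023) | – |
| Can | (0.690, -0.010) | – |

First the blank: turn, then go over it.

{"name": "apply_moves", "arguments": {"slide": [[0,0,0],[0,0,0],[0,0,0],[0,0,0],[2.7,-5.5,0],[2.7,-5.5,0],[2.7,-5.5,0],[2.7,-5.5,0],[2.7,-5.5,0],[2.7,-5.5,0],[2.7,-5.5,0],[2.7,-5.5,0]], "roll": [0.155,0.155,0.155,0.155,0,0,0,0,0,0,0,0], "gripper": -1}}

```text
time_s: 1.8
ee_pos: [0.5157, -0.3083, 0.2315]
orientation: [3.141, -0.001, -0.393]
force: [0.9, -1.3, -0.2]
grip_width: 0.997
grasp_force: 0.0
```

```bash
cat >> h.py <<'E'
from scipy.spatial.transform import Rotation as Ro
def go(xyz,yaw=None):
    s=env.state();R=Ro.from_euler("xyz",s["orientation"]).as_matrix()
    d=R.T@(np.array(xyz)-s["ee_pos"])*100
    print("t",round(s["time_s"],2),"pos",s["ee_pos"].round(4),"rpy",s["orientation"].round(3),"F",s["force"].round(1),"w",round(s["grip_width"],2),"gf",round(s["grasp_force"],1))
    print("slide",d.round(2),"len",np.linalg.norm(d).round(1),"roll",None if yaw is None else round((s["orientation"][2]-yaw+np.pi)%(2*np.pi)-np.pi,3))
E
python3 -c "
from h import *
go([.464,.131,.23],-.393)"
```

```text
t 1.8 pos [ 0.5157 -0.3083  0.2315] rpy [ 3.141e+00 -1.000e-03 -3.930e-01] F [ 0.9 -1.3 -0.2] w 1.0 gf 0.0
slide [-21.61 -38.59   0.14] len 44.2 roll -0.0
```

{"name": "apply_moves", "arguments": {"slide": [[-2.7,-4.82,0],[-2.7,-4.82,0],[-2.7,-4.82,0],[-2.7,-4.82,0],[-2.7,-4.82,0],[-2.7,-4.82,0],[-2.7,-4.82,0],[-2.7,-4.82,0],[0,0,4],[0,0,4],[0,0,2],[0,0,0]], "roll": [0,0,0,0,0,0,0,0,0,0,0,0]}}

```text
time_s: 3.3
ee_pos: [0.4615, 0.1289, 0.1302]
orientation: [3.139, 0.002, -0.393]
force: [0.2, 0.1, 0.1]
grip_width: 1.003
grasp_force: 0.0
```

Run:
```python
from h import *
go([.464,.131,.016],-.393)
c=read_camera("top");cv2.imwrite("pics/t2.png",cv2.resize(c["img"][190:290,170:300],None,fx=4,fy=4,interpolation=cv2.INTER_CUBIC))
```

```text
t 3.3 pos [0.4615 0.1289 0.1302] rpy [ 3.139e+00  2.000e-03 -3.930e-01] F [0.2 0.1 0.1] w 1.0 gf 0.0
slide [ 0.17 -0.31 11.42] len 11.4 roll -0.0
```

View pics/t2.png

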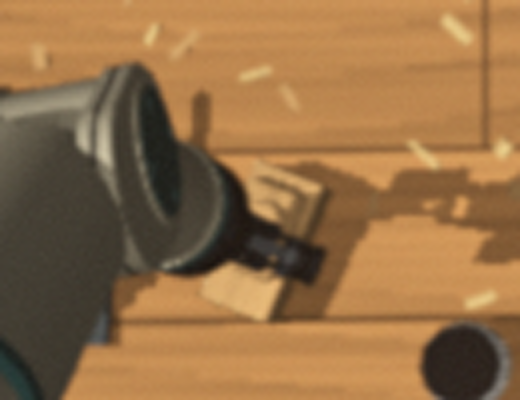

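The crop shows the gripper over the blank, its closing line across the blank's width, so I can go down.

{"name": "apply_moves", "arguments": {"slide": [[0.2,-0.3,2.5],[0,0,2.5],[0,0,2.5],[0,0,2.0],[0,0,1.4],[0,0,0.5],[0,0,0]], "roll": [0,0,0,0,0,0,0]}}

```text
time_s: 4.22
ee_pos: [0.4659, 0.1313, 0.0177]
orientation: [-3.141, -0.001, -0.393]
force: [0.5, -0.7, -0.5]
grip_width: 0.998
grasp_force: 0.0
```

{"name": "apply_moves", "arguments": {"slide": [[0,0,0],[0,0,0],[0,0,0],[0,0,0],[0,0,0],[0,0,0]], "roll": [0,0,0,0,0,0], "gripper": 1, "force": 40}}

```text
time_s: 4.97
ee_pos: [0.4663, 0.1317, 0.0182]
orientation: [-3.14, -0.001, -0.393]
force: [-0.2, -0.7, 5.5]
grip_width: 0.645
grasp_force: 42.7
```

Gripped at 55 mm, as expected. Lift it and carry it to about (0.67, 0.20).

{"name": "apply_moves", "arguments": {"slide": [[0,0,-2],[0,0,-3],[0,0,-3],[2.7,-2.4,0],[2.7,-2.4,0],[2.7,-2.4,0],[2.7,-2.4,0],[2.7,-2.4,0],[2.7,-2.3,0],[0,0,3],[0,0,2],[0,0,0]], "roll": [0,0,0,0,0,0,0,0,0,0,0,0]}}

```text
time_s: 6.48
ee_pos: [0.6671, 0.2004, 0.0445]
orientation: [3.137, 0.005, -0.393]
force: [0.0, -0.8, -4.2]
grip_width: 0.644
grasp_force: 44.9
```

Run:
```python
from h import *
go([.67,.2,.0185],-.393)
```

```text
t 6.47 pos [0.6671 0.2004 0.0445] rpy [ 3.137  0.005 -0.393] F [ 0.  -0.8 -4.2] w 0.64 gf 44.9
slide [ 0.3  -0.08  2.6 ] len 2.6 roll -0.0
```

{"name": "apply_moves", "arguments": {"slide": [[0,0,1.2],[0,0,0.7],[0,0,0.4],[0,0,0.2],[0,0,0.1],[0,0,0]], "roll": [0,0,0,0,0,0]}}

```text
time_s: 7.22
ee_pos: [0.6701, 0.2013, 0.0215]
orientation: [-3.141, -0.0, -0.393]
force: [0.3, -0.0, -4.4]
grip_width: 0.649
grasp_force: 45.1
```

{"name": "apply_moves", "arguments": {"slide": [[0,0,0.1],[0,0,0.1],[0,0,0.1],[0,0,0]], "roll": [0,0,0,0]}}

```text
time_s: 7.72
ee_pos: [0.67, 0.2012, 0.0184]
orientation: [-3.142, -0.0, -0.393]
force: [0.3, 0.2, -4.5]
grip_width: 0.639
grasp_force: 45.0
```

{"name": "apply_moves", "arguments": {"slide": [[0,0,0.1],[0,0,0.1],[0,0,0]], "roll": [0,0,0]}}

```text
time_s: 8.1
ee_pos: [0.67, 0.2013, 0.0183]
orientation: [-3.141, 0.0, -0.393]
force: [-5.3, -1.4, 9.4]
grip_width: 0.65
grasp_force: 46.5
```

Contact with the bench is felt, so release and go up.

{"name": "apply_moves", "arguments": {"slide": [[0,0,0],[0,0,0],[0,0,0],[0,0,0],[0,0,-2],[0,0,-4],[0,0,-5],[0,0,-5],[0,0,-3]], "roll": [0,0,0,0,0,0,0,0,0], "gripper": -1}}

```text
time_s: 9.22
ee_pos: [0.6714, 0.2014, 0.2113]
orientation: [-3.138, -0.005, -0.393]
force: [-0.4, 0.4, -0.6]
grip_width: 0.997
grasp_force: 0.0
```

Run:
```python
from h import *
# tray rear wall centre, tray yaw ~ 82.5deg
a=np.radians(82.7);C=np.array([.513,-.306]);w=C-.072*np.array([np.cos(a),np.sin(a)]);print(w, "tool yaw",a-np.pi/2)
go([*w,.2],a-np.pi/2)
```

```text
[ 0.50385135 -0.3774164 ] tool yaw -0.1274090353955859
t 9.22 pos [0.6714 0.2014 0.2113] rpy [-3.138 -0.005 -0.393] F [-0.4  0.4 -0.6] w 1.0 gf 0.0
slide [ 6.71 59.89  0.95] len 60.3 roll -0.266
```

{"name": "apply_moves", "arguments": {"slide": [[0.67,5.3,0],[0.67,5.3,0],[0.67,5.3,0],[0.67,5.3,0],[0.67,5.3,0],[0.67,5.3,0],[0.67,5.3,0],[0.67,5.3,0],[0.67,5.3,0],[0,0,0],[0,0,0],[0,0,0]], "roll": [0,0,0,0,0,0,0,0,0,-0.13,-0.13,0]}}

```text
time_s: 10.72
ee_pos: [0.543, -0.2629, 0.2077]
orientation: [3.141, -0.002, -0.135]
force: [0.1, -0.0, 0.0]
grip_width: 0.999
grasp_force: 0.0
```

Run:
```python
from h import *
d=read_camera("side")
p=np.array([onz(d,u,v,.045)[:2] for u,v in[(320.7,177.2),(343.8,153.1),(375.9,168.3),(355.9,196.9)]])
print(p.round(4).tolist(),p.mean(0),[round(float(np.degrees(np.arctan2(*(p[i]-p[i-1])[::-1]))),1) for i in range(4)],[round(float(np.linalg.norm(p[i]-p[i-1])),4) for i in range(4)])
go([.504,-.377,.13],-.135)
cv2.imwrite("pics/s3.png",cv2.resize(d["img"][130:345,180:400],None,fx=2.7,fy=2.7,interpolation=cv2.INTER_CUBIC))
```

```text
[[0.5879, -0.2465], [0.5626, -0.3848], [0.4363, -0.3596], [0.4515, -0.2136]] [ 0.50956829 -0.30112513] [-13.6, -100.4, 168.7, 84.1] [0.1403, 0.1406, 0.1288, 0.1468]
t 10.78 pos [ 0.5431 -0.2627  0.2074] rpy [ 3.141e+00 -1.000e-03 -1.360e-01] F [0.1 0.5 0.5] w 1.0 gf 0.0
slide [-2.33 11.85  7.74] len 14.3 roll -0.001
```

View pics/s3.png

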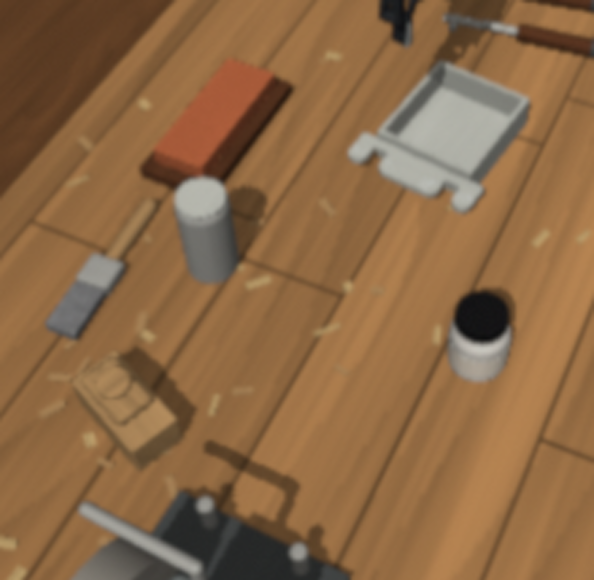

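The blank stands at crop (127,415), clear of the way; tray, can, jar and brush are undisturbed. Next, go over the tray's rear wall and down.

{"name": "apply_moves", "arguments": {"slide": [[-0.5,2.4,0],[-0.5,2.4,0],[-0.5,2.4,1],[-0.5,2.4,2],[-0.3,2.2,3],[0,0,3],[0,0,3.5],[0,0,3.5],[0,0,1.5],[0,0,0.8],[0,0,0.3],[0,0,0]], "roll": [0,0,0,0,0,0,0,0,0,0,0,0]}}

```text
time_s: 12.28
ee_pos: [0.5049, -0.3768, 0.0212]
orientation: [3.141, -0.001, -0.133]
force: [0.5, -0.1, -0.1]
grip_width: 0.999
grasp_force: 0.0
```

Run:
```python
from h import *
go([.503,-.376,.017],-.135)
```

```text
t 12.28 pos [ 0.5049 -0.3768  0.0212] rpy [ 3.141e+00 -1.000e-03 -1.330e-01] F [ 0.5 -0.1 -0.1] w 1.0 gf 0.0
slide [-0.2  -0.05  0.42] len 0.5 roll 0.002
```

{"name": "apply_moves", "arguments": {"slide": [[0,0,0.3],[0,0,0],[0,0,0],[0,0,0],[0,0,0],[0,0,0],[0,0,0],[0,0,0],[0,0,0]], "roll": [0,0,0,0,0,0,0,0,0], "gripper": 1, "force": 40}}

```text
time_s: 13.4
ee_pos: [0.5048, -0.3764, 0.0175]
orientation: [3.141, -0.001, -0.133]
force: [1.3, 0.6, 1.2]
grip_width: 0.063
grasp_force: 39.5
```

Run:
```python
from h import *
go([.503,-.376,.017],-.135)
c=read_camera("top");cv2.imwrite("pics/t4.png",cv2.resize(c["img"][180:290,170:420],None,fx=3.2,fy=3.2,interpolation=cv2.INTER_CUBIC))
```

```text
t 13.4 pos [ 0.5048 -0.3764  0.0175] rpy [ 3.141e+00 -1.000e-03 -1.330e-01] F [1.3 0.6 1.2] w 0.06 gf 39.5
slide [-0.19 -0.02  0.05] len 0.2 roll 0.002
```

View pics/t4.png

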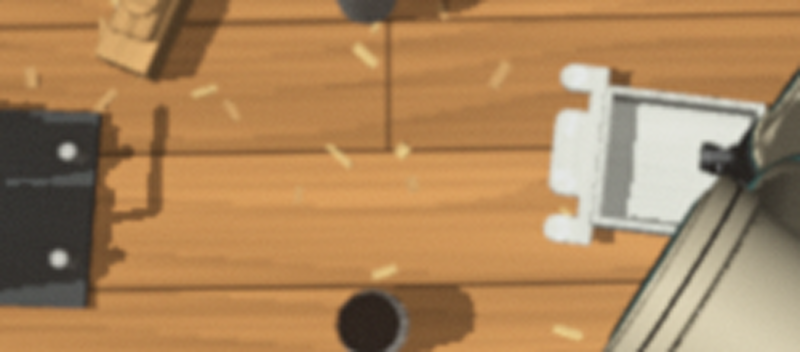

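Gripped at 5.4 mm on the rear wall, near crop (720,160). Prongs at about crop (578,77) and (567,229). Next, work out the grip's offset from the tray's centreline and the drag path.

Run:
```python
from h import *
c=read_camera("top")
# tray mask -> flange part only; prongs from crop
im=c["img"];hsv=cv2.cvtColor(im,cv2.COLOR_BGR2HSV)
q=[onz(c,(u+.5)/3.2-.5+170,(v+.5)/3.2-.5+180,z)[:2] for u,v,z in[(578,64,.033),(559,243,.033),(612,86,.045),(596,226,.045)]]
# outer edges of prongs, then box front corners
s=env.state();y=s["orientation"][2];tx=np.array([np.cos(y),np.sin(y)]);ax=np.array([-np.sin(y),np.cos(y)])
for p in q:
    e=p-s["ee_pos"][:2];print(p.round(4),"along",(e@ax).round(4),"lat(tool x)",(e@tx).round(4))
go([.52,-.06,.0175],-.044)
```

```text
[ 0.6123 -0.2157] along 0.1736 lat(tool x) 0.0852
[ 0.443  -0.1931] along 0.1735 lat(tool x) -0.0856
[ 0.5882 -0.2462] along 0.1402 lat(tool x) 0.0653
[ 0.4572 -0.227 ] along 0.1418 lat(tool x) -0.0671
t 13.5 pos [ 0.5048 -0.3764  0.0175] rpy [ 3.141e+00 -1.000e-03 -1.330e-01] F [ 1.5 -1.   1.2] w 0.06 gf 39.6
slide [-2.700e+00 -3.157e+01 -1.000e-02] len 31.7 roll -0.089
```

The grip is centred within 1 mm. Turn slightly and slide along the bench.

{"name": "apply_moves", "arguments": {"slide": [[0,0,0],[0,-0.6,0],[0,-1.3,0],[0,-2,0],[0,-2,0],[0,-2,0],[0,-2,0],[0,-2,0],[0,-2,0],[0,-1.4,0],[0,-0.7,0],[0,0,0]], "roll": [0,-0.01,-0.02,-0.02,-0.02,-0.02,0,0,0,0,0,0], "force": 80}}

```text
time_s: 15.0
ee_pos: [0.5151, -0.216, 0.0175]
orientation: [-3.141, 0.001, -0.042]
force: [0.2, -1.0, 6.1]
grip_width: 0.055
grasp_force: 79.3
```

Run:
```python
from h import *
go([.52,-.06,.0175],-.044)
```

```text
t 15.0 pos [ 0.5151 -0.216   0.0175] rpy [-3.141e+00  1.000e-03 -4.200e-02] F [ 0.2 -1.   6.1] w 0.06 gf 79.3
slide [-1.70e-01 -1.56e+01  1.00e-02] len 15.6 roll 0.002
```

{"name": "apply_moves", "arguments": {"slide": [[0,-0.6,0],[0,-1.4,0],[0,-1.8,0],[0,-1.8,0],[0,-1.8,0],[0,-1.8,0],[0,-1.8,0],[0,-1.8,0],[0,-1.4,0],[0,-0.9,0],[0,-0.4,0],[0,0,0]], "roll": [0,0,0,0,0,0,0,0,0,0,0,0]}}

```text
time_s: 16.5
ee_pos: [0.5216, -0.0629, 0.0175]
orientation: [3.141, 0.0, -0.044]
force: [0.6, -4.1, 6.1]
grip_width: 0.053
grasp_force: 79.3
```

Run:
```python
from h import *
go([.477,.03,.0175],-.044)
```

```text
t 16.5 pos [ 0.5216 -0.0629  0.0175] rpy [ 3.141  0.    -0.044] F [ 0.6 -4.1  6.1] w 0.05 gf 79.3
slide [-4.86 -9.09 -0.01] len 10.3 roll -0.0
```

{"name": "apply_moves", "arguments": {"slide": [[-0.3,-0.5,0],[-0.5,-1,0],[-0.6,-1.1,0],[-0.6,-1.1,0],[-0.6,-1.1,0],[-0.6,-1.1,0],[-0.6,-1.1,0],[-0.6,-1.0,0],[-0.4,-0.7,0],[-0.1,-0.3,0],[0,0,0]], "roll": [0,0,0,0,0,0,0,0,0,0,0]}}

```text
time_s: 17.88
ee_pos: [0.4772, 0.0296, 0.0175]
orientation: [3.141, -0.001, -0.045]
force: [1.8, -4.3, 5.3]
grip_width: 0.053
grasp_force: 79.3
```

Run:
```python
from h import *
go([.4766,.10,.0175],-.044)
c=read_camera("side");cv2.imwrite("pics/s5.png",cv2.resize(c["img"][200:360,210:390],None,fx=3.7,fy=3.7,interpolation=cv2.INTER_CUBIC))
```

```text
t 17.88 pos [0.4772 0.0296 0.0175] rpy [ 3.141e+00 -1.000e-03 -4.500e-02] F [ 1.8 -4.3  5.3] w 0.05 gf 79.3
slide [-0.37 -7.03 -0.  ] len 7.0 roll -0.001
```

View pics/s5.png

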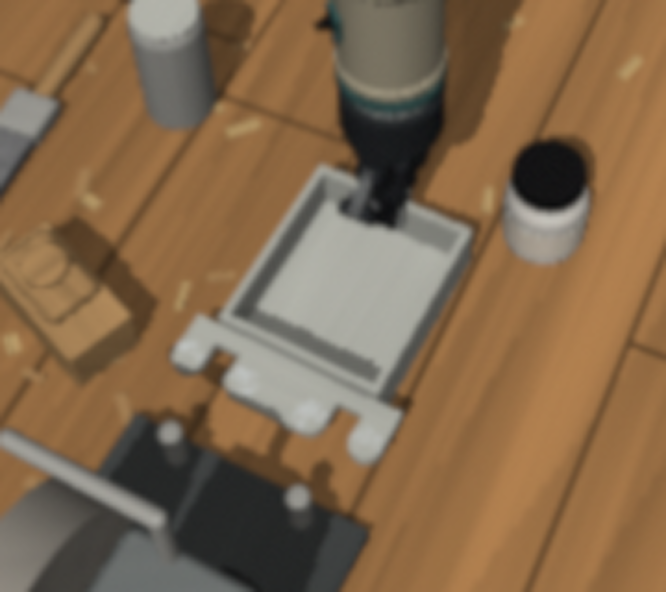

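The tray is in front of the pegs and well clear of the jar. Slot roots are at about crop (226,352) and (347,408); pegs at (170,432) and (297,497). Check the line-up.

Run:
```python
from h import *
c=read_camera("side")
f=lambda u,v,z:onz(c,(u+.5)/3.7-.5+210,(v+.5)/3.7-.5+200,z)[:2]
m=np.array([.484,.268]);ax=np.array([.044,.999]);ay=np.array([-.999,.044])
for n,u,v,z in[("rootL",226,352,.033),("rootR",347,408,.033),("outL",172,352,.033),("outR",383,462,.033),("pegL",170,432,.052),("pegR",297,497,.052),("flgL",205,316,.033),("flgR",404,410,.033)]:
    p=f(u,v,z);print(n,p.round(4),"x",((p-m)@ax).round(4),"y",((p-m)@ay).round(4))
```

```text
rootL [0.5352 0.1897] x -0.076 y -0.0546
rootR [0.4375 0.1923] x -0.0777 y 0.0431
outL [0.5705 0.206 ] x -0.0582 y -0.0892
outR [0.3979 0.2177] x -0.054 y 0.0838
pegL [0.5343 0.2663] x 0.0005 y -0.0503
pegR [0.4351 0.2707] x 0.0006 y 0.0489
flgL [0.5632 0.1707] x -0.0937 y -0.0834
flgR [0.4008 0.1771] x -0.0945 y 0.0791
```

The camera agrees with the arm's own figures: 3.7 mm sideways and about 70 mm ahead. Approach.

{"name": "apply_moves", "arguments": {"slide": [[-0.2,-0.5,0],[-0.17,-0.8,0],[0,-0.9,0],[0,-0.9,0],[0,-0.8,0],[0,-0.7,0],[0,-0.6,0],[0,-0.5,0],[0,-0.4,0],[0,0,0]], "roll": [0,0,0,0,0,0,0,0,0,0]}}

```text
time_s: 19.23
ee_pos: [0.4749, 0.0891, 0.0175]
orientation: [3.139, 0.001, -0.046]
force: [0.1, -7.5, 9.4]
grip_width: 0.054
grasp_force: 79.7
```

{"name": "apply_moves", "arguments": {"slide": [[0,-0.3,0],[0,-0.3,0],[0,-0.2,0],[0,-0.2,0],[0,-0.1,0],[0,0,0]], "roll": [0,0,0,0,0,0]}}

```text
time_s: 19.98
ee_pos: [0.4753, 0.0993, 0.0175]
orientation: [3.139, 0.002, -0.046]
force: [0.2, -9.7, 9.3]
grip_width: 0.055
grasp_force: 79.8
```

{"name": "apply_moves", "arguments": {"slide": [[0,-0.1,0],[0,-0.1,0],[0,-0.1,0],[0,0,0]], "roll": [0,0,0,0]}}

```text
time_s: 20.48
ee_pos: [0.4753, 0.1002, 0.0175]
orientation: [3.137, 0.002, -0.048]
force: [-0.5, -12.8, 9.8]
grip_width: 0.055
grasp_force: 80.0
```

{"name": "apply_moves", "arguments": {"slide": [[0,-0.1,0],[0,-0.1,0],[0,-0.1,0],[0,0,0]], "roll": [0,0,0,0]}}

```text
time_s: 20.98
ee_pos: [0.4754, 0.1004, 0.0175]
orientation: [3.134, 0.001, -0.05]
force: [-0.7, -21.3, 10.9]
grip_width: 0.055
grasp_force: 80.2
```

Run:
```python
from h import *
go([.4766,.10,.0175],-.044)
c=read_camera("side");cv2.imwrite("pics/s6.png",cv2.resize(c["img"][240:360,220:350],None,fx=4.8,fy=4.8,interpolation=cv2.INTER_CUBIC))
```

```text
t 20.98 pos [0.4754 0.1004 0.0175] rpy [ 3.134e+00  1.000e-03 -5.000e-02] F [ -0.7 -21.3  10.9] w 0.05 gf 80.2
slide [ 0.12  0.04 -0.  ] len 0.1 roll -0.006
```

View pics/s6.png

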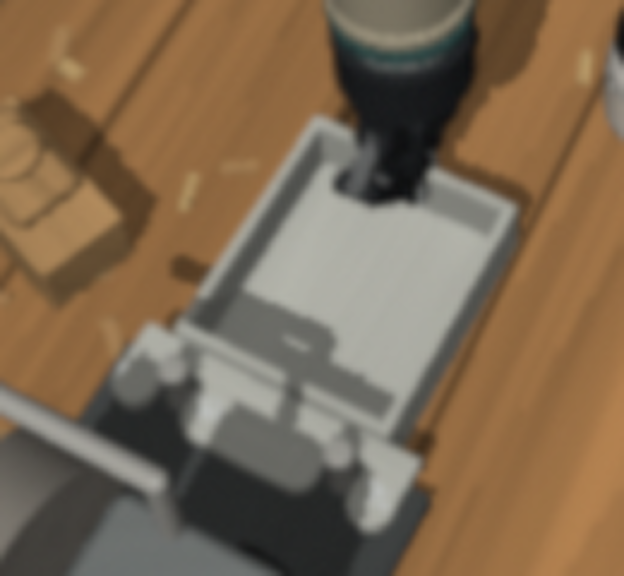

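Both pegs sit at the closed slot ends, crop (175,365) and (342,445). To make sure of both ends, I'll turn the tool slightly each way under light pressure.

{"name": "apply_moves", "arguments": {"slide": [[0,0,0],[0,0,0],[0,0,0],[0,0,0]], "roll": [0.01,0.01,0,0]}}

```text
time_s: 21.52
ee_pos: [0.4754, 0.1004, 0.0175]
orientation: [3.133, 0.001, -0.067]
force: [-0.7, -21.0, 11.4]
grip_width: 0.053
grasp_force: 81.4
```

Run:
```python
from h import *
go([.4766,.10,.0175],-.044);print(env.state()["wrist_torque"].round(2))
```

```text
t 21.52 pos [0.4754 0.1004 0.0175] rpy [ 3.133e+00  1.000e-03 -6.700e-02] F [ -0.7 -21.   11.4] w 0.05 gf 81.4
slide [0.13 0.03 0.  ] len 0.1 roll -0.023
[-3.99  0.05  0.79]
```

{"name": "apply_moves", "arguments": {"slide": [[0,0,0],[0,0,0],[0,0,0],[0,0,0]], "roll": [-0.01,-0.01,0,0]}}

```text
time_s: 22.02
ee_pos: [0.4754, 0.1004, 0.0175]
orientation: [3.134, 0.002, -0.05]
force: [-0.6, -20.6, 10.0]
grip_width: 0.057
grasp_force: 80.1
```

Run:
```python
from h import *
go([.4766,.10,.0175],-.044);print(env.state()["wrist_torque"].round(2))
```

```text
t 22.02 pos [0.4754 0.1004 0.0175] rpy [ 3.134e+00  2.000e-03 -5.000e-02] F [ -0.6 -20.6  10. ] w 0.06 gf 80.1
slide [0.13 0.03 0.  ] len 0.1 roll -0.006
[-3.75  0.06  0.24]
```

The tray resists turning with both slot ends loaded (zero torque near yaw -0.043), so it is home on both pegs. Ease the push and release.

{"name": "apply_moves", "arguments": {"slide": [[0,0.1,0],[0,0.1,0],[0,0.1,0],[0,0,0]], "roll": [-0.006,0,0,0]}}

```text
time_s: 22.52
ee_pos: [0.4753, 0.1004, 0.0175]
orientation: [3.137, 0.002, -0.043]
force: [-0.6, -13.6, 9.9]
grip_width: 0.056
grasp_force: 80.0
```

{"name": "apply_moves", "arguments": {"slide": [[0,0,0],[0,0,0],[0,0,0],[0,0,0],[0,0,0]], "roll": [0,0,0,0,0], "gripper": -0.2}}

```text
time_s: 23.15
ee_pos: [0.4764, 0.1054, 0.0173]
orientation: [-3.141, 0.0, -0.037]
force: [-0.8, -0.1, 0.1]
grip_width: 0.604
grasp_force: 0.0
```

Run:
```python
from h import *
go([.4766,.10,.0175],-.044)
```

```text
t 23.15 pos [0.4764 0.1054 0.0173] rpy [-3.141  0.    -0.037] F [-0.8 -0.1  0.1] w 0.6 gf 0.0
slide [ 0.04  0.54 -0.02] len 0.5 roll 0.007
```

{"name": "apply_moves", "arguments": {"slide": [[0,0.3,-1],[0,0,-3],[0,0,-5],[0,0,-5],[0,0,-5],[0,0,-4],[0,5,0],[0,5,0],[0,5,0],[0,5,0],[0,5,0],[0,5,0]], "roll": [0,0,0,0,0,0,0,0,0,0,0,0]}}

```text
time_s: 24.65
ee_pos: [0.4646, -0.1992, 0.248]
orientation: [-3.141, -0.001, -0.037]
force: [0.3, -0.3, -0.2]
grip_width: 0.6
grasp_force: 0.0
```

Run:
```python
from h import *
go([.4766,.10,.0175],-.044)
c=read_camera("side");cv2.imwrite("pics/s7.png",cv2.resize(c["img"][140:360,180:400],None,fx=2.7,fy=2.7,interpolation=cv2.INTER_CUBIC))
c=read_camera("top");cv2.imwrite("pics/t7.png",cv2.resize(c["img"][130:290,140:340],None,fx=3.7,fy=3.7,interpolation=cv2.INTER_CUBIC))
```

```text
t 24.65 pos [ 0.4646 -0.1992  0.248 ] rpy [-3.141e+00 -1.000e-03 -3.700e-02] F [ 0.3 -0.3 -0.2] w 0.6 gf 0.0
slide [  0.06 -29.94  23.06] len 37.8 roll 0.007
```

View pics/t7.png

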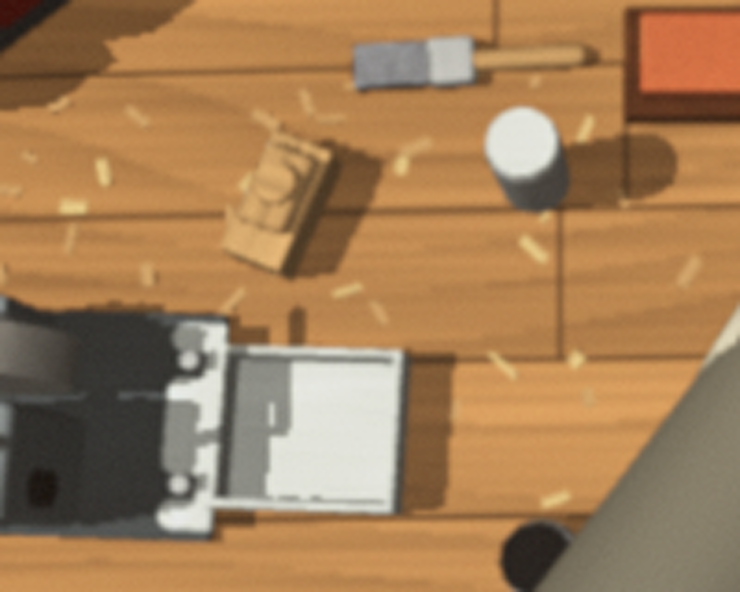

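The top view shows both pegs at the slot ends, crop (190,357) and (178,485). The blank stands at (280,205), clear of the tray; can, jar and brush are untouched. One numeric check, then hand in.

Run:
```python
from h import *
c=read_camera("top")
f=lambda u,v,z:onz(c,(u+.5)/3.7-.5+140,(v+.5)/3.7-.5+130,z)[:2]
p=np.array([f(408,351,.045),f(398,514,.045)]);g=np.array([f(190,357,.052),f(178,485,.052)])
m=g.mean(0);ay=(g[1]-g[0])/np.linalg.norm(g[1]-g[0]);ax=np.array([ay[1],-ay[0]])
print("rear mid rel pegs x,y (expect -.171,0)",(p.mean(0)-m)@ax,(p.mean(0)-m)@ay)
```

```text
rear mid rel pegs x,y (expect -.171,0) -0.17649956752832047 0.0012015146990177958
```

Run:
```python
from h import *
c=read_camera("top");d=read_camera("side")
m=np.array([.484,.268]);ax=np.array([.044,.999]);ay=np.array([-.999,.044])
W=lambda x,y,z:[*(m+ax*x+ay*y),z]
g=cv2.cvtColor(c["img"],cv2.COLOR_BGR2GRAY).astype(np.float32);gs=cv2.cvtColor(d["img"],cv2.COLOR_BGR2GRAY).astype(np.float32)
def prof(cam,g,xs,ys,z):
    P=np.array([[proj(cam,W(x,y,z)) for x in xs] for y in ys],np.float32)
    return cv2.remap(g,P[...,0],P[...,1],cv2.INTER_LINEAR).mean(0).round().astype(int)
xs=np.arange(-.186,-.150,.002)
print("x mm",(xs*1000).round().astype(int));
print("rear rim top ",prof(c,g,xs,np.arange(-.05,.051,.01),.045));print("rear rim side",prof(d,gs,xs,np.arange(-.05,.051,.01),.045))
xs=np.arange(-.045,.03,.003);print((xs*1000).round().astype(int))
for y in(-.05,.05):
  print("slot",y,"top",prof(c,g,xs,[y-.001,y,y+.001],.033),"side",prof(d,gs,xs,[y-.001,y,y+.001],.033))
```

```text
x mm [-186 -184 -182 -180 -178 -176 -174 -172 -170 -168 -166 -164 -162 -160
 -158 -156 -154 -152]
rear rim top  [ 96  94  89  82  80  91 125 166 199 217 223 224 224 224 224 224 225 225]
rear rim side [111 100  87  79  77  82  98 123 145 155 152 143 134 130 128 127 127 127]
[-45 -42 -39 -36 -33 -30 -27 -24 -21 -18 -15 -12  -9  -6  -3   0   3   6
   9  12  15  18  21  24  27]
slot -0.05 top [136 134 128 100  76  72 107 169 202 180 149 130 101  82 108 157 189 198
 185 145  92  59  52  53  53] side [ 84  83  83  88 113 151 159 141 125 117 111 109 111 113 110  94  74  65
  58  49  42  40  40  39  39]
slot 0.05 top [140 140 130 102  78  76 111 166 194 181 155 132 103  90 124 172 197 203
 189 145  88  57  53  53  53] side [118 106 105 108 125 151 155 139 132 121 113 119 129 134 130 106  76  64
  60  51  42  39  39  39  39]
```

The rear rim edge reads about -172.5 mm in both views against an expected -171, inside the calibration error. A gentle push from behind with shut fingers will remove the doubt.

Run:
```python
from h import *
go([.4743,.055,.022],-.043)
```

```text
t 24.9 pos [ 0.4648 -0.1971  0.2475] rpy [-3.141  0.    -0.038] F [-0.4  0.5 -0.7] w 0.6 gf 0.0
slide [  0.   -25.2   22.58] len 33.8 roll 0.005
```

{"name": "apply_moves", "arguments": {"slide": [[0,-4.2,0],[0,-4.2,0],[0,-4.2,0],[0,-4.2,0],[0,-4.2,0],[0,-4.4,0],[0,0,3],[0,0,4],[0,0,4],[0,0,0]], "roll": [0,0,0,0,0,0,0,0,0,0.006], "gripper": 1, "force": 40}}

```text
time_s: 26.15
ee_pos: [0.4719, 0.0576, 0.1356]
orientation: [3.141, 0.006, -0.041]
force: [-1.0, -0.8, 0.2]
grip_width: 0.001
grasp_force: 0.0
```

Run:
```python
from h import *
go([.4743,.055,.022],-.043)
```

```text
t 26.15 pos [0.4719 0.0576 0.1356] rpy [ 3.141  0.006 -0.041] F [-1.  -0.8  0.2] w 0.0 gf 0.0
slide [ 0.32  0.25 11.36] len 11.4 roll 0.002
```

{"name": "apply_moves", "arguments": {"slide": [[0.2,0.4,2],[0,0.3,3],[0,0,3],[0,0,2],[0,0,1.2],[0,-0.4,0],[0,-0.5,0],[0,-0.4,0],[0,-0.3,0],[0,-0.2,0],[0,0,0]], "roll": [0,0,0,0,0,0,0,0,0,0,0]}}

```text
time_s: 27.52
ee_pos: [0.4771, 0.0673, 0.0254]
orientation: [-3.142, -0.0, -0.043]
force: [-0.1, 0.2, -0.4]
grip_width: -0.001
grasp_force: 0.0
```

{"name": "apply_moves", "arguments": {"slide": [[-0.2,-0.3,0],[0,-0.3,0],[0,-0.3,0],[0,-0.2,0],[0,-0.2,0],[0,-0.2,0],[0,0,0]], "roll": [0,0,0,0,0,0,0]}}

```text
time_s: 28.4
ee_pos: [0.4758, 0.0824, 0.0253]
orientation: [-3.142, -0.0, -0.043]
force: [-0.1, -0.6, 0.3]
grip_width: -0.002
grasp_force: 0.0
```

{"name": "apply_moves", "arguments": {"slide": [[0,-0.1,0],[0,-0.1,0],[0,-0.1,0],[0,-0.1,0],[0,0,0]], "roll": [0,0,0,0,0]}}

```text
time_s: 29.02
ee_pos: [0.4759, 0.0837, 0.0253]
orientation: [3.139, -0.0, -0.046]
force: [-0.4, -7.0, 1.3]
grip_width: -0.0
grasp_force: 3.4
```

{"name": "apply_moves", "arguments": {"slide": [[0,-0.1,0],[0,-0.1,0],[0,-0.1,0],[0,-0.1,0],[0,0,0]], "roll": [0,0,0,0,0]}}

```text
time_s: 29.65
ee_pos: [0.4764, 0.0841, 0.0254]
orientation: [3.135, -0.001, -0.049]
force: [-0.6, -14.9, 2.7]
grip_width: -0.002
grasp_force: 7.4
```

The tray is firm against the pegs: 15 N moved it under 0.5 mm. Back away, lift clear and hand in.

{"name": "apply_moves", "arguments": {"slide": [[0,0.5,0],[0,1,0],[0,1.5,0],[0,0.5,-2],[0,0,-5],[0,0,-5],[0,0,-5],[0,3,-3],[0,4,0],[0,4,0],[0,2,0],[0,0,0]], "roll": [0,0,0,0,0,0,0,0,0,0,0,0]}}

```text
time_s: 31.15
ee_pos: [0.4684, -0.0766, 0.2254]
orientation: [3.141, -0.0, -0.047]
force: [0.0, 0.7, 0.1]
grip_width: -0.001
grasp_force: 0.0
```

```bash
python3 -c "
from h import *
go([.47,0,.2]);print(env.hand_in())"
```

```text
t 31.15 pos [ 0.4684 -0.0766  0.2254] rpy [ 3.141 -0.    -0.047] F [0.  0.7 0.1] w -0.0 gf 0.0
slide [-0.2  -7.66  2.54] len 8.1 roll None
the job is handed in; nothing more can be done
None
```

I handed the job in at 31 s: the blank stands clear at about (0.67, 0.20), and the tray was slid along the bench until both slots were home on the pegs, where a final 15 N push moved it under 0.5 mm; the last pictures, taken before that push, showed nothing else moved, and no verdict came back.

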